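Sound the mould's blind bore and fit the dowel that matches

ROBOT

A 6-joint arm with a two-finger parallel gripper is mounted at the origin on the work surface. World frame = base frame: x ahead of the robot, y to its left, z up, the work surface at z = 0. Lengths are in m, angles in rad, forces in N, time in s.
With the tool pointing down it reaches from about 0.4 to 0.925 m from the base axis. Payload 3.4 kg.
Tool frame: the origin (TCP) lies midway between the tips of the shut fingers; the grasp point (between the pads) lies 19 mm behind it (r.grip_depth is the z of the grasp point in the tool frame, in m); z points along the fingers, y is the line along which they close (so a half turn about z gives the same grasp; the last joint's range is limited). The gripper opens to 85 mm and grips with 20 to 120 N. Pads are 22 mm wide; open, the fingers measure 114 mm over their backs; the gripper's body (76 mm by 85 mm) begins 54 mm behind the grasp point. The pads swing forward as they close: fully open they stand 13 mm farther back than shut.
Start: joints at [-1.234, 0.307, 1.506, -0, 1.328, -0.073], TCP at [0.23, -0.527, 0.231] pointing down, gripper open.
Joint ranges: [-3.12, 3.12], [-1.05, 2.28], [0.14, 2.33], [-1.42, 4.57], [0.1, 2.73], [-2.68, 2.68]. Speed limits (rad/s): [2.57, 2.57, 3.14, 3.14, 3.14, 3.14].

INTERFACE

Orientations are given as a 3x3 rotation matrix whose columns are the frame's x, y, z axes.
In Python, from plant import r gives the robot as it stands.
- The arm moves only by the shell command python3 -m creep 'ROWS' [OPENING] [FORCE]. ROWS is JSON, a list that holds one entry, the list of rows, each a list of 6 numbers: the shift along the tool's x, y, z in units of 50 cm (1.0 is 50 cm), then the turn, a rotation vector about the tool's x, y, z in units of 90 degrees (1.0 is 90 degrees). A call has 1 to 20 rows; each row is the pose to reach, as a shift and turn from the pose commanded when the call began, along the tool's axes at that moment; what a row does not reach only later rows make up. A row lasts 1/8 s, in which the tool goes at most 62.5 mm and 10.7 degrees, less where a joint would pass 70% of its speed; a pose out of reach is approached as far as the arm can. A call with a number of a shift or a turn outside -1 to 1 is refused whole. A call with a gripper value outside its range is refused whole. OPENING is the gripper's target within -1 to 1 (shut at 1, half-way at 0, fully open at -1), set as the call begins (- or left out, the last holds). The fingers move at their own pace and stop on an object; FORCE is the grip in N (left out, the last holds). Time passes only in rows, so rows that repeat a pose let the fingers close. It gives the time, the measured TCP pose, the force, the opening and the grip force at its end, in the units of the state.
- r.read_state(): the state, without advancing time (a new reading comes with each control period).
- r.capture(name): name is "scene" or "top" or "wrist"; returns the picture (384x512x3 uint8, red, green, blue); there is no depth.
- r.camera_model(name): a dict with "intrinsics" (3x3 intrinsics, pixels), "origin" and "orientation" of the camera in the world; the wrist camera has in their place "tool_from_camera" (4x4, takes a point from camera to tool coordinates, whose origin is the TCP and whose axes are the flange's). Camera axes: x right, y up, looking along -z (the intrinsics and any distortion apply to the point x, -y, -z); pixel columns grow to the right and rows downward; lengths in m; the calibration is good to about 2 mm. A picture is of the moment at which its call begins: read the wrist's pose just before it. camera_model takes no time and is no camera call.
- r.finish_job(): hands the job in; it is judged then, once.
The state is a dict: "time": time; "qpos": joint angles; "joint_vel": joint speeds; "joint_torque": joint torques, N m; "tcp_pos": TCP position; "eef_rot": TCP orientation; "contact_force": force on the tool from outside, world axes, zero at the start; "wrist_torque": the same for the moment, N m; "grip_width": finger opening in m; "grip_force": force on a finger pad.
Only numpy, scipy, OpenCV 4.12 (cv2) and the standard library are available. Lean on these libraries where they do the work, as an engineer would, in place of code of your own. Each camera call takes 0.05 s, during which the arm holds its last target. There are 200 camera calls.

TASK

The third dowel of the wooden mould base is missing and nobody knows how deep its hole is. Lower the depth rod from its stand into the hole until it rests on the bottom and let it stand there to see how deep it goes, then put the rod back upright in its stand. Choose the one dowel from the rack that will stand exactly as high as the mould's two fixed dowels, stand it up on end on the bench and let go, pick it up again and lower it to the bottom of the hole; leave the other two dowels lying where they are on the rack, without trying them, and do not disturb the sieve, the cup or the tin.

Things in the scene. Friction and masses are not known exactly. Their poses are not given: they have to be found in the camera images.
- mould: fixed wooden mould base, 140 x 140 x 75 mm high, a dark steel strip on its -x face; origin under its centre. Two fixed bare-metal dowels of 22 mm diameter stand 40 mm above its top face (tops 115 mm above the bench) at x = +50 mm, y = +50 and -50 mm in its frame. The blind hole is in the middle of its top.
- bore (a point): centre of the mouth of the blind hole, at the mould's top face, 75 mm above the bench. Vertical round hole 24.5 mm in diameter. Its depth is either 30, 43 or 56 mm, unknown until sounded: the right dowel is the one whose length is the depth + 40 mm (70, 83 or 96 mm).
- rack: fixed plywood rack, 200 (x) x 130 (y) mm, origin under its centre. Base 12 mm thick; two rails along x, 38 mm high, at y = -55 to -45 (narrow) and -1 to +53 mm (wide). Dowels lie across them along y at x = -70, 0, +70 mm, heads at y = -55 mm, axis at z = 49 mm, between 6 mm high cheeks 10.5 to 16.5 mm either side of the axis. Grip them over the 44 mm gap between the rails.
- short_center (a point): Shortest loose dowel: plain bare-metal round pin, 22 mm diameter, bevelled 2.5 mm at one end (the foot), 70 mm long, 72 g nominal. This point is its centre, half-way along its axis. Its y axis runs along the pin; +y points to the foot, which lies on the rack's wide rail. Starts level on the rack, in any of its three places.
- middle_center (a point): Middle loose dowel: plain bare-metal round pin, 22 mm diameter, bevelled 2.5 mm at one end (the foot), 83 mm long, 85 g nominal. This point is its centre, half-way along its axis. Its y axis runs along the pin; +y points to the foot, which lies on the rack's wide rail. Starts level on the rack, in any of its three places.
- long_center (a point): Longest loose dowel: plain bare-metal round pin, 22 mm diameter, bevelled 2.5 mm at one end (the foot), 96 mm long, 99 g nominal. This point is its centre, half-way along its axis. Its y axis runs along the pin; +y points to the foot, which lies on the rack's wide rail. Starts level on the rack, in any of its three places.
- dowel_short: the same shortest dowel; origin on its axis at the head end (the end over the narrow rail), +y along the pin.
- dowel_middle: the same middle dowel; origin on its axis at the head end, +y along the pin.
- dowel_long: the same longest dowel; origin on its axis at the head end, +y along the pin.
- stand: fixed pale wooden stand for the rod, 80 x 80 x 55 mm high, origin at the centre of its underside on the bench; in its top a round hole 26 mm in diameter, 40 mm deep, over the origin.
- rod: the depth rod; origin at the centre of its flat foot, z up along the rod.
- rod_grip (a point): centre of the depth rod's wooden knob (32 mm diameter, 30 mm high), 125 mm above the rod's foot; z up along the rod. The rod below is plain metal, 22 mm diameter, foot bevelled 2.5 mm, 110 mm long up to the knob; 140 mm and about 200 g in all. It starts upright in the stand, its foot 15 mm above the bench.
- sieve: round wooden sieve with yellow clay sticks, 206 mm across, 55 mm high, origin under its centre; bystander.
- stem_cup: terracotta stemmed cup, 84 mm across, 70 mm high, origin under its centre; bystander.
- tin: blue enamel tin with a lid and small steel knob, 104 mm across, 62 mm high, origin under its centre; bystander.
Not all that is in view belongs to the job. Leave any yellow look-alike of the rod alone. Leave any orange look-alike of the dowel_short alone.

How it is judged:
On the way, in this order (a step that is already met when the one before it is completed fails the run):
1. the depth rod stands on the bottom of the mould's hole, let go (horizontal distance between rod_grip and bore below 0.025 m and z of rod_grip in the frame of mould below 0.174 m and angle between rod_grip's own z axis and vertical below 0.15 rad and contact force between the fingers and rod below 0.1 N and linear speed of rod below 0.03 m/s), for 0.2 s.
2. the rod is back upright in its stand, let go (horizontal distance between rod_grip and stand below 0.02 m and z of rod_grip in the frame of stand below 0.148 m and angle between rod_grip's own z axis and vertical below 0.15 rad and contact force between the fingers and rod below 0.1 N and linear speed of rod below 0.03 m/s), for 0.2 s.
3. a dowel stands upright on end on the bench, let go (((height (world z) of short_center between 0.031 and 0.041 m and (angle between short_center's own y axis and vertical below 0.12 rad or angle between short_center's own y axis and vertical above 3.0216 rad) and contact force between the fingers and dowel_short below 0.1 N and linear speed of dowel_short below 0.03 m/s) or (height (world z) of middle_center between 0.0375 and 0.0475 m and (angle between middle_center's own y axis and vertical below 0.12 rad or angle between middle_center's own y axis and vertical above 3.0216 rad) and contact force between the fingers and dowel_middle below 0.1 N and linear speed of dowel_middle below 0.03 m/s) or (height (world z) of long_center between 0.044 and 0.054 m and (angle between long_center's own y axis and vertical below 0.12 rad or angle between long_center's own y axis and vertical above 3.0216 rad) and contact force between the fingers and dowel_long below 0.1 N and linear speed of dowel_long below 0.03 m/s))), for 0.2 s.
At the end, for the whole second after the job is handed in: One dowel stands upright (0.12 rad) in the hole, centred within 8 mm, its top level with the fixed dowels within 5 mm; the other two lie within 20 mm of their start; the rod is upright in its stand (foot within 8 mm of its floor); all let go and at rest; sieve, cup, tin within 30 mm of their start (all of step 2 and ((z of short_center in the frame of mould between 0.075 and 0.085 m and horizontal distance between short_center and bore below 0.008 m and (angle between short_center's own y axis and vertical below 0.12 rad or angle between short_center's own y axis and vertical above 3.0216 rad) and contact force between the fingers and dowel_short below 0.1 N and linear speed of dowel_short below 0.03 m/s and distance of middle_center from where it was at the start of the episode below 0.02 m and distance of long_center from where it was at the start of the episode below 0.02 m) or (z of middle_center in the frame of mould between 0.0685 and 0.0785 m and horizontal distance between middle_center and bore below 0.008 m and (angle between middle_center's own y axis and vertical below 0.12 rad or angle between middle_center's own y axis and vertical above 3.0216 rad) and contact force between the fingers and dowel_middle below 0.1 N and linear speed of dowel_middle below 0.03 m/s and distance of short_center from where it was at the start of the episode below 0.02 m and distance of long_center from where it was at the start of the episode below 0.02 m) or (z of long_center in the frame of mould between 0.062 and 0.072 m and horizontal distance between long_center and bore below 0.008 m and (angle between long_center's own y axis and vertical below 0.12 rad or angle between long_center's own y axis and vertical above 3.0216 rad) and contact force between the fingers and dowel_long below 0.1 N and linear speed of dowel_long below 0.03 m/s and distance of short_center from where it was at the start of the episode below 0.02 m and distance of middle_center from where it was at the start of the episode below 0.02 m)) and distance of each of sieve, stem_cup, tin from where it was at the start of the episode below 0.03 m); the robot touches nothing.
It fails at once if more than one dowel is taken from the rack (moved over 40 mm) (distance of each of short_center, middle_center from where it was at the start of the episode above 0.04 m or distance of each of short_center, long_center from where it was at the start of the episode above 0.04 m or distance of each of middle_center, long_center from where it was at the start of the episode above 0.04 m).
It fails at once if the sieve, the cup or the tin is pushed more than 30 mm (distance of any of sieve, stem_cup, tin from where it was at the start of the episode above 0.03 m).
It also fails if it takes over 72 s, if anything falls off the work surface, if the arm or the gripper's body presses on something with over 40 N, if the wrist force passes 120 N, or if a joint passes its speed limit or range.

## Working session

There is one attempt and no reset: what is moved stays moved. The work goes in short steps, Python scripts to look and compute and a shell command to move; the robot and the scene stay as the last step left them, time stands still between calls to the robot, and variables do not carry over. Pictures are saved under pics/ and viewed, at most 10 in all, crops included, and the job is handed in when it is done.

```bash
ls; mkdir -p pics
python3 - <<'E'
from plant import r
import cv2, numpy as np
s=r.read_state(); print(s['time'],s['tcp_pos'],np.round(s['eef_rot'],3).tolist(),s['grip_width'],r.grip_depth)
for n in("top","scene"):
    cv2.imwrite(f"pics/{n}0.png",r.capture(n)[:,:,::-1])
for n in("top","scene","wrist"):
    print(n,{k:np.round(v,4).tolist() if not isinstance(v,(str,dict)) else v for k,v in r.camera_model(n).items()})
E
```

```text
pics
0.0 [ 0.2293869  -0.52649228  0.23040088] [[0.917, 0.399, -0.001], [0.399, -0.917, 0.002], [0.0, -0.002, -1.0]] 0.08528276603065603 -0.0187
top {'intrinsics': [[396.9613, 0.0, 253.2152], [0.0, 396.9613, 190.8715], [0.0, 0.0, 1.0]], 'origin': [0.386, -0.0477, 1.1618], 'orientation': [[0.0137, 0.9842, -0.1764], [-0.9999, 0.0146, 0.0039], [0.0064, 0.1763, 0.9843]]}
scene {'intrinsics': [[360.4583, 0.0, 253.2724], [0.0, 360.4583, 191.5438], [0.0, 0.0, 1.0]], 'origin': [1.1734, 0.2548, 0.6406], 'orientation': [[-0.5059, -0.5171, 0.6904], [0.8624, -0.3206, 0.3918], [0.0187, 0.7936, 0.6082]]}
wrist {'intrinsics': [[311.7435, 0.0, 260.3462], [0.0, 311.7435, 193.7721], [0.0, 0.0, 1.0]], 'tool_from_camera': [[-0.0001, 0.9599, 0.2805, 0.0709], [1.0, 0.0001, 0.0, 0.0007], [0.0, 0.2805, -0.9599, -0.1426], [0.0, 0.0, 0.0, 1.0]]}
```

View pics/top0.png

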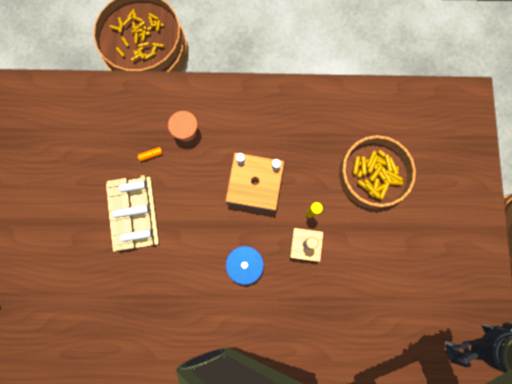

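View pics/scene0.png

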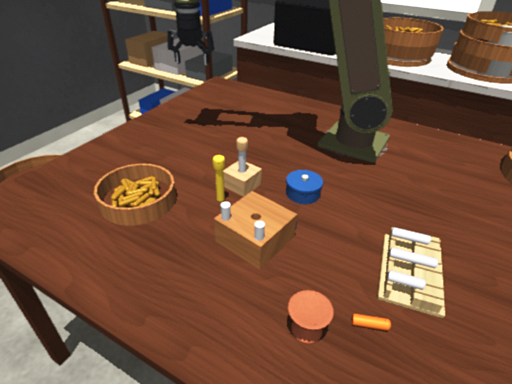

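The top view (image up = +x, left = +y) shows the mould at (255,182) with its hole at (255,180), the rack at (132,213) with three dowels, the sieve at (379,172), the cup at (183,125) and the tin at (244,265).
Two things could be the rod: the one with a wooden knob in the pale stand at (312,243), and the yellow one standing free at (316,209). The first fits because it has the stand, wooden knob and metal shaft. The orange pin at (150,154) is the dowel look-alike, and the real dowels are the metal ones on the rack. I'll confirm this in a crop and measure.

```bash
cat > h.py <<'E'
import numpy as np, cv2
from plant import r
def model(n):
    m=r.camera_model(n); K=np.array(m['intrinsics'])
    if n!='wrist': return K,np.array(m['origin']),np.array(m['orientation'])
    s=r.read_state(); T=np.array(m['tool_from_camera']); R=np.array(s['eef_rot'])
    return K,np.array(s['tcp_pos'])+R@T[:3,3],R@T[:3,:3]
def ray(px,z,M):
    K,o,R=M; d=np.linalg.solve(K,[px[0],px[1],1.]); d=R@(d*[1,-1,-1])
    return (o+d*(z-o[2])/d[2])[:2]
def proj(p,M):
    K,o,R=M; c=R.T@(np.array(p)-o); q=K@(c*[1,-1,-1]); return q[:2]/q[2]
def blobs(mask,amin=20):
    cs,_=cv2.findContours(mask.astype(np.uint8),cv2.RETR_EXTERNAL,cv2.CHAIN_APPROX_NONE)
    return [c for c in cs if cv2.contourArea(c)>amin]
E
python3 - <<'E'
from h import *
im=cv2.imread('pics/top0.png'); M=model('top'); hsv=cv2.cvtColor(im,cv2.COLOR_BGR2HSV)
H,S,V=[hsv[:,:,i].astype(int) for i in range(3)]
for y,x in((243,311),(255,300),(182,235),(186,131),(211,128),(240,125),(240,312)): print((x,y),hsv[y,x])
w=(S<60)&(V>120); w[:75]=0; w[340:]=0; w[:,490:]=0
for c in blobs(w,12):
    q=cv2.minAreaRect(c); b=cv2.boxPoints(q)
    print('white',np.round(q[0]),np.round(q[1],1),'z.049',np.round(ray(q[0],.049,M),4),'z.115',np.round(ray(q[0],.115,M),4),np.round([ray(p,.05,M) for p in b],3).tolist())
d=(V<60); d[:165]=0;d[195:]=0;d[:,:240]=0;d[:,270:]=0
for c in blobs(d,5):
    q=cv2.minAreaRect(c); print('hole',q[0],q[1],np.round(ray(q[0],.075,M),4))
for k,t in(((311,243),.155),((307,245),.055)): print(k,np.round(ray(k,t,M),4))
a=cv2.resize(im[195:275,280:340],None,fx=6,fy=6,interpolation=cv2.INTER_CUBIC)
b=cv2.resize(im[165:255,95:170],None,fx=5.333,fy=5.333,interpolation=cv2.INTER_CUBIC)
cv2.imwrite('pics/crop0.png',np.hstack([a,b[:480]]))
E
```

```text
(311, 243) [ 28  58 255]
(300, 255) [ 28  57 255]
(235, 182) [ 22 142 254]
(131, 186) [  0   0 255]
(128, 211) [  0   0 255]
(125, 240) [109   9 220]
(312, 240) [ 28  60 255]
white [244. 265.] [6. 6.] z.049 [ 0.3775 -0.0296] z.115 [ 0.378  -0.0307] [[0.386, -0.021], [0.386, -0.038], [0.37, -0.038], [0.369, -0.022]]
white [300. 256.] [16.3  2.8] z.049 [ 0.4049 -0.1845] z.115 [ 0.4038 -0.1764] [[0.404, -0.162], [0.412, -0.163], [0.406, -0.207], [0.398, -0.206]]
white [297. 244.] [6. 8.] z.049 [ 0.437  -0.1761] z.115 [ 0.434  -0.1685] [[0.445, -0.165], [0.445, -0.187], [0.429, -0.187], [0.429, -0.165]]
white [312. 242.] [8. 6.] z.049 [ 0.4431 -0.2179] z.115 [ 0.4397 -0.2078] [[0.435, -0.207], [0.451, -0.207], [0.452, -0.229], [0.435, -0.229]]
white [308. 234.] [25.6  4.3] z.049 [ 0.4654 -0.2057] z.115 [ 0.4607 -0.1963] [[0.465, -0.169], [0.477, -0.171], [0.466, -0.242], [0.454, -0.24]]
white [113. 227.] [11.   3.5] z.049 [0.4758 0.338 ] z.115 [0.4705 0.3151] [[0.49, 0.346], [0.492, 0.336], [0.461, 0.33], [0.46, 0.339]]
white [134. 229.] [21.  32.9] z.049 [0.4712 0.2805] z.115 [0.4661 0.
[... 268 characters left out ...]
302 0.2811] [[0.56, 0.361], [0.577, 0.255], [0.518, 0.243], [0.502, 0.348]]
white [131. 185.] [11.4 26.5] z.049 [0.5967 0.2964] z.115 [0.5842 0.276 ] [[0.61, 0.336], [0.616, 0.261], [0.583, 0.257], [0.577, 0.331]]
white [276. 164.] [9. 8.] z.049 [ 0.6666 -0.1168] z.115 [ 0.65   -0.1127] [[0.68, -0.105], [0.68, -0.128], [0.653, -0.128], [0.653, -0.105]]
white [240. 158.] [9. 8.] z.049 [ 0.6828 -0.0126] z.115 [ 0.6652 -0.0147] [[0.696, -0.001], [0.696, -0.024], [0.669, -0.024], [0.669, -0.001]]
white [440.  76.] [ 1. 98.] z.049 [ 0.947  -0.6103] z.115 [ 0.9138 -0.5769] [[0.946, -0.462], [0.951, -0.758], [0.947, -0.758], [0.942, -0.462]]
(311, 243) [ 0.4351 -0.1992]
(307, 245) [ 0.4344 -0.2031]
```

View pics/crop0.png

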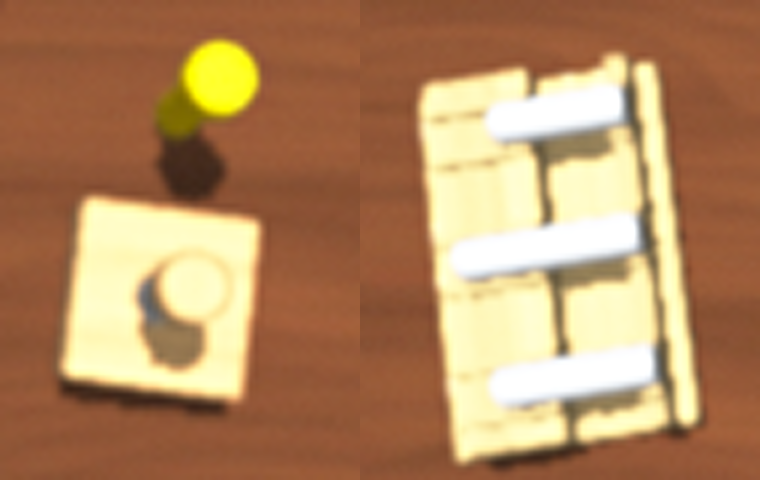

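The crop confirms it. The rod with the pale wooden knob and metal shaft sits in its stand at (312,243), and the yellow one stands free behind it at (316,208). On the rack the short dowel is at the top (131,186), the long one in the middle (130,208) and the middle one at the bottom (134,236). I'm moving above the rod, yaw squared to the world.

```bash
python3 -m creep '[[[0.1,-0.07,-0.04,0,0,0.09],[0.2,-0.14,-0.08,0,0,0.18],[0.3,-0.21,-0.08,0,0,0.261],[0.4,-0.27,-0.08,0,0,0.261],[0.5,-0.34,-0.08,0,0,0.261],[0.6,-0.4,-0.08,0,0,0.261],[0.636,-0.428,-0.08,0,0,0.261],[0.636,-0.428,-0.08,0,0,0.261],[0.636,-0.428,-0.08,0,0,0.261],[0.636,-0.428,-0.08,0,0,0.261]]]' -1
python3 - <<'E'
from h import *
M=model('wrist'); s=r.read_state(); im=r.capture('wrist'); print(s['tcp_pos'],np.round(s['eef_rot'],3).tolist(),s['qpos'])
for p in((.435,-.2,.155),(.436,-.2035,.055),(.608,-.056,.075)): print(np.round(proj(p,M)))
cv2.imwrite('pics/w1.png',im[:,:,::-1])
E
```

```text
time: 1.35
tcp_pos: [0.4351, -0.2049, 0.2712]
eef_rot: [[1.0, -0.001, -0.0], [-0.001, -1.0, -0.0], [-0.0, 0.0, -1.0]]
contact_force: [-0.2, 0.1, 0.1]
grip_width: 0.0855
grip_force: 0.0
[ 0.43511363 -0.2049263   0.27115743] [[1.0, -0.001, -0.0], [-0.001, -1.0, -0.0], [-0.0, 0.0, -1.0]] [-5.27727542e-01  1.43709987e-01  1.62679989e+00 -3.73975452e-04
  1.37143681e+00  1.04393039e+00]
[254. 189.]
[258. 165.]
[103.  -9.]
```

View pics/w1.png

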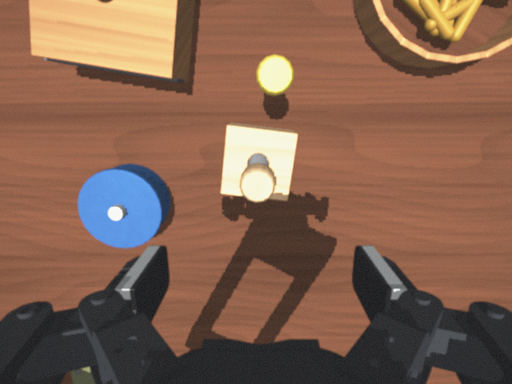

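In the wrist view the knob is at (257,183), the stand's top is centred at (260,162), and the yellow look-alike at (275,74) is well clear. That puts the rod near (0.4395, -0.2045). I'll descend, grip the knob and lift.

```bash
python3 -m creep '[[[0.009,0,0.06,0,0,0],[0.009,0,0.13,0,0,0],[0.009,0,0.2,0,0,0],[0.009,0,0.26,0,0,0],[0.009,0,0.302,0,0,0],[0.009,0,0.302,0,0,0],[0.009,0,0.302,0,0,0]]]' -1 && python3 -m creep '[[[0,0,0,0,0,0],[0,0,0,0,0,0],[0,0,0,0,0,0],[0,0,0,0,0,0],[0,0,0,0,0,0],[0,0,0,0,0,0]]]' 1 50
```

```text
time: 2.28
tcp_pos: [0.4406, -0.2048, 0.121]
eef_rot: [[1.0, -0.0, 0.001], [-0.0, -1.0, -0.001], [0.001, 0.001, -1.0]]
contact_force: [-0.2, 0.8, 0.2]
grip_width: 0.0855
grip_force: 0.0
time: 3.02
tcp_pos: [0.4407, -0.2039, 0.121]
eef_rot: [[1.0, 0.001, 0.001], [0.001, -1.0, -0.0], [0.001, 0.0, -1.0]]
contact_force: [-0.6, 0.8, 4.8]
grip_width: 0.0301
grip_force: 49.3
```

```bash
python3 -m creep '[[[0,0,-0.04,0,0,0],[0,0,-0.09,0,0,0],[0,0,-0.14,0,0,0],[0,0,-0.19,0,0,0],[0,0,-0.23,0,0,0],[0.04,-0.06,-0.24,0,0,0],[0.08,-0.14,-0.24,0,0,0],[0.12,-0.22,-0.24,0,0,0],[0.16,-0.28,-0.24,0,0,0],[0.18,-0.3,-0.24,0,0,0],[0.18,-0.3,-0.24,0,0,0],[0.18,-0.3,-0.24,0,0,0],[0.18,-0.3,-0.24,0,0,0]]]'
python3 - <<'E'
from h import *
M=model('wrist'); s=r.read_state(); im=r.capture('wrist'); print(np.round(s['tcp_pos'],4),np.round(s['eef_rot'],3).tolist(),s['grip_width'])
for p in((.608,-.056,.075),(.53,-.056,.155-.034+.24/2)): print(np.round(proj(p,M)))
g=cv2.cvtColor(im,cv2.COLOR_RGB2HSV); u,v=proj((.608,-.056,.075),M).astype(int)
V=g[:,:,2]; m=np.zeros_like(V); m[max(v-45,0):v+45,u-45:u+45]=1
for c in blobs((V<90)&(m>0),30):
    q=cv2.fitEllipse(c) if len(c)>5 else cv2.minAreaRect(c); print(q,cv2.contourArea(c),ray(q[0],.075,M))
cv2.imwrite('pics/w2.png',im[:,:,::-1])
E
```

```text
time: 4.65
tcp_pos: [0.5293, -0.0549, 0.2402]
eef_rot: [[1.0, -0.001, -0.001], [-0.001, -1.0, -0.0], [-0.001, 0.0, -1.0]]
contact_force: [-0.2, -0.4, -2.6]
grip_width: 0.0305
grip_force: 50.5
[ 0.5293 -0.0549  0.2402] [[1.0, -0.001, -0.001], [-0.001, -1.0, -0.0], [-0.001, 0.0, -1.0]] 0.03047905747549703
[260.  94.]
[261. 250.]
((260.19921875, 87.08006286621094), (16.440107345581055, 22.585041046142578), 75.24406433105469) 197.5 [ 0.61448954 -0.05573437]
```

View pics/w2.png

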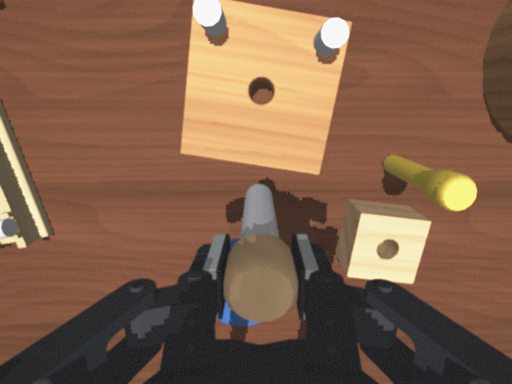

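The wrist view shows the hole's mouth at (261,91), the fixed dowel tops at (208,11) and (335,32), the empty stand hole at (388,249), and the rod hanging straight. I'll cross-check the hole against the dowels and the rod's foot.

Run:
```python
from h import *
im=cv2.imread('pics/w2.png'); M=model('wrist'); hsv=cv2.cvtColor(im,cv2.COLOR_BGR2HSV); H,S,V=[hsv[:,:,i].astype(int) for i in range(3)]
print('hole',ray((261.5,91),.075,M),'standhole',ray((388,249),.055,M))
D=[ray(p,.115,M) for p in((208,11.5),(335,32.5))]; y=D[0]-D[1]; print(D,np.linalg.norm(y)); y/=np.linalg.norm(y); x=np.array([y[1],-y[0]]); print('ctr',(D[0]+D[1])/2-.05*x,'yaw',np.arctan2(x[1],x[0]))
# hole edges: profile of V through row 91 and col 261
print(V[91,240:285].tolist()); print(V[70:112,261].tolist())
p=np.array(r.read_state()['tcp_pos']);
print('foot',proj((p[0],p[1],p[2]-.106),M),proj((p[0]+.011,p[1],p[2]-.106),M))
print(S[180:215:2,258].tolist(),V[180:215:2,258].tolist()); print(S[200,235:285:2].tolist(),'\n',V[200,235:285:2].tolist())
```

```text
hole [ 0.61114378 -0.05683571] standhole [ 0.43816488 -0.20320452]
[array([ 0.66757406, -0.01576121]), array([ 0.65298601, -0.11382358])] 0.09914151144541244
ctr [ 0.61082428 -0.0574352 ] yaw -0.14768000981041932
[246, 245, 245, 246, 246, 246, 246, 240, 187, 106, 74, 68, 70, 62, 65, 65, 89, 119, 133, 145, 146, 144, 147, 145, 143, 147, 144, 140, 126, 121, 123, 113, 88, 112, 185, 237, 245, 245, 244, 244, 244, 244, 244, 244, 243]
[245, 245, 244, 244, 245, 245, 223, 145, 96, 82, 80, 71, 70, 70, 66, 72, 65, 64, 85, 126, 145, 144, 145, 142, 147, 143, 144, 141, 142, 145, 138, 143, 140, 138, 176, 226, 240, 241, 239, 237, 234, 235]
foot [259.34043596 192.1023064 ] [259.31923542 179.20230834]
[126, 122, 8, 7, 8, 7, 3, 5, 7, 8, 5, 9, 7, 5, 12, 5, 5, 7] [121, 109, 131, 151, 150, 148, 150, 149, 150, 150, 148, 149, 148, 147, 155, 145, 150, 148]
[105, 98, 116, 108, 81, 6, 5, 7, 5, 8, 7, 7, 9, 7, 5, 9, 6, 6, 7, 50, 118, 120, 107, 111, 116] 
 [68, 60, 66, 66, 66, 122, 141, 149, 152, 156, 153, 149, 149, 148, 142, 144, 138, 128, 116, 77, 69, 66, 69, 62, 64]
```

```bash
python3 -m creep '[[[0.06,0.002,0,0,0,0],[0.12,0.005,0,0,0,0],[0.164,0.006,0,0,0,0],[0.164,0.006,0.03,0,0,0],[0.164,0.006,0.07,0,0,0],[0.164,0.006,0.1,0,0,0],[0.164,0.006,0.1,0,0,0],[0.164,0.006,0.115,0,0,0],[0.164,0.006,0.13,0,0,0],[0.164,0.006,0.14,0,0,0],[0.164,0.006,0.14,0,0,0]]]'
```

```text
time: 6.08
tcp_pos: [0.6122, -0.0568, 0.17]
eef_rot: [[1.0, 0.001, -0.0], [0.001, -1.0, -0.0], [-0.0, 0.0, -1.0]]
contact_force: [0.3, -0.2, -2.1]
grip_width: 0.0305
grip_force: 50.4
```

```bash
python3 -m creep '[[[0,0,0.01,0,0,0],[0,0,0.02,0,0,0],[0,0,0.03,0,0,0],[0,0,0.036,0,0,0],[0,0,0.042,0,0,0],[0,0,0.042,0,0,0]]]'
```

```text
time: 6.82
tcp_pos: [0.612, -0.0569, 0.149]
eef_rot: [[1.0, 0.001, -0.0], [0.001, -1.0, -0.0], [-0.0, 0.0, -1.0]]
contact_force: [1.5, -1.0, -2.9]
grip_width: 0.0305
grip_force: 50.4
```

```bash
python3 -m creep '[[[0,0,0.008,0,0,0],[0,0,0.015,0,0,0],[0,0,0.02,0,0,0],[0,0,0.024,0,0,0],[0,0,0.027,0,0,0],[0,0,0.027,0,0,0]]]'
```

```text
time: 7.58
tcp_pos: [0.6132, -0.0568, 0.138]
eef_rot: [[1.0, 0.001, 0.003], [0.001, -1.0, -0.0], [0.003, 0.0, -1.0]]
contact_force: [-0.5, 1.2, 7.8]
grip_width: 0.0304
grip_force: 51.6
```

The rod stopped with 10 N at a foot height of about 32 mm, so the hole is 43 mm deep. I'll let go.

```bash
python3 -m creep '[[[0,0,-0.004,0,0,0],[0,0,-0.004,0,0,0],[0,0,-0.004,0,0,0],[0,0,-0.004,0,0,0],[0,0,-0.004,0,0,0],[0,0,-0.004,0,0,0],[0,0,-0.004,0,0,0]]]' -0.3
python3 - <<'E'
from h import *
M=model('wrist'); im=r.capture('wrist'); cv2.imwrite('pics/w3.png',im[:,:,::-1]); print(r.read_state()['tcp_pos'])
for h,d in((.170,30),(.157,43),(.144,56)): print(d,proj((.612,-.057,h+.015),M))
E
```

```text
time: 8.45
tcp_pos: [0.612, -0.0568, 0.1378]
eef_rot: [[1.0, 0.001, -0.0], [0.001, -1.0, 0.0], [-0.0, -0.0, -1.0]]
contact_force: [0.6, 0.5, -0.3]
grip_width: 0.0557
grip_force: 0.0
[ 0.61206852 -0.05686372  0.13779196]
30 [258.57092069 310.26650617]
43 [258.74805496 289.37871373]
56 [258.89280646 272.30951802]
```

View pics/w3.png

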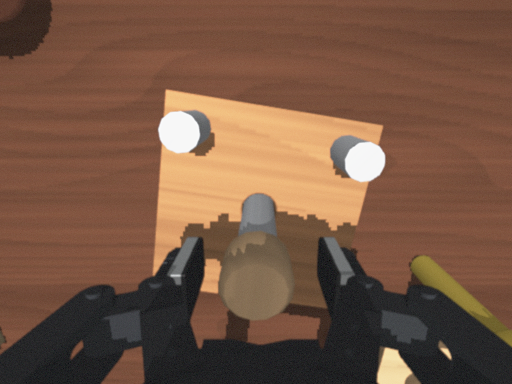

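The knob top is at (257,287), which matches the 43 mm prediction (289), and the fingers are clear of it. I'll regrip and take the rod back to its stand.

```bash
python3 -m creep '[[[0,0,0,0,0,0],[0,0,0,0,0,0],[0,0,0,0,0,0],[0,0,0,0,0,0],[0,0,0,0,0,0]]]' 1 50 && python3 -m creep '[[[0,0,-0.03,0,0,0],[0,0,-0.08,0,0,0],[0,0,-0.14,0,0,0],[0,0,-0.2,0,0,0],[-0.05,0.03,-0.2,0,0,0],[-0.12,0.1,-0.2,0,0,0],[-0.19,0.16,-0.2,0,0,0],[-0.26,0.22,-0.2,0,0,0],[-0.32,0.27,-0.2,0,0,0],[-0.346,0.294,-0.2,0,0,0],[-0.346,0.294,-0.2,0,0,0],[-0.346,0.294,-0.2,0,0,0],[-0.346,0.294,-0.2,0,0,0]]]'
python3 - <<'E'
from h import *
M=model('wrist'); im=r.capture('wrist'); cv2.imwrite('pics/w4.png',im[:,:,::-1]); p=np.array(r.read_state()['tcp_pos'])
print(proj((p[0],p[1],p[2]-.106),M),proj((.4385,-.2035,.055),M))
E
```

```text
time: 9.12
tcp_pos: [0.6122, -0.0568, 0.138]
eef_rot: [[1.0, 0.001, 0.0], [0.001, -1.0, 0.0], [0.0, -0.0, -1.0]]
contact_force: [-0.3, 1.9, 2.8]
grip_width: 0.0305
grip_force: 49.7
time: 10.75
tcp_pos: [0.4402, -0.2034, 0.2378]
eef_rot: [[1.0, 0.002, 0.0], [0.002, -1.0, 0.0], [0.0, -0.0, -1.0]]
contact_force: [-0.6, 0.4, -1.8]
grip_width: 0.0307
grip_force: 50.2
[259.38972362 192.30616379] [259.75879433 173.88448034]
```

View pics/w4.png

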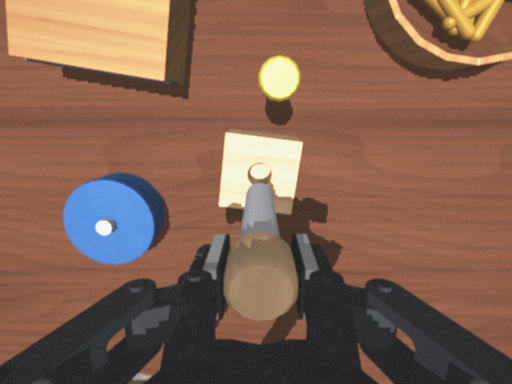

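```bash
python3 -m creep '[[[-0.002,0,0.04,0,0,0],[-0.002,0,0.09,0,0,0],[-0.002,0,0.13,0,0,0],[-0.002,0,0.145,0,0,0],[-0.002,0,0.16,0,0,0],[-0.002,0,0.17,0,0,0],[-0.002,0,0.17,0,0,0]]]'
```

```text
time: 11.68
tcp_pos: [0.4383, -0.204, 0.1529]
eef_rot: [[1.0, 0.001, 0.0], [0.001, -1.0, -0.0], [0.0, 0.0, -1.0]]
contact_force: [0.2, -0.1, -2.5]
grip_width: 0.0306
grip_force: 50.2
```

Inside with no side load. I'll lower to the floor, let go, then rise clear.

```bash
python3 -m creep '[[[0,0,0.02,0,0,0],[0,0,0.04,0,0,0],[0,0,0.055,0,0,0],[0,0,0.063,0,0,0],[0,0,0.065,0,0,0],[0,0,0.065,0,0,0]]]' && python3 -m creep '[[[0,0,0,0,0,0],[0,0,0,0,0,0],[0,0,0,0,0,0],[0,0,0,0,0,0],[0,0,0,0,0,0],[0,0,0,0,0,0],[0,0,0,0,0,0],[0,0,-0.06,0,0,0],[0,0,-0.14,0,0,0],[0,0,-0.22,0,0,0],[0,0,-0.3,0,0,0],[0,0,-0.3,0,0,0]]]' -1
python3 - <<'E'
from h import *
r_=r.capture('top'); cv2.imwrite('pics/top1.png',r_[:,:,::-1])
M=model('top'); print(proj((.4385,-.2035,.155),M)); hsv=cv2.cvtColor(r_,cv2.COLOR_RGB2HSV)
# rack dowels: white saturated vs cream
S,V=hsv[:,:,1].astype(int),hsv[:,:,2].astype(int)
w=(S<28)&(V>200); w[:170]=0;w[250:]=0;w[:,170:]=0
for c in blobs(w,40):
    q=cv2.minAreaRect(c); b=cv2.boxPoints(q); P=np.array([ray(p,.055,M) for p in b]); c0=ray(q[0],.055,M)
    e=sorted([(P[i]+P[(i+1)%4])/2 for i in range(4)],key=lambda t:t[1]); print(np.round(q[0],1),np.round(q[1],1),'ctr',np.round(c0,4),'head',np.round(e[0],4),'foot',np.round(e[-1],4),'L',round(np.linalg.norm(e[-1]-e[0]),4))
E
```

```text
time: 12.42
tcp_pos: [0.4386, -0.2039, 0.121]
eef_rot: [[1.0, 0.001, 0.001], [0.001, -1.0, 0.0], [0.001, -0.0, -1.0]]
contact_force: [-0.7, 1.4, 4.7]
grip_width: 0.0302
grip_force: 51.0
time: 13.92
tcp_pos: [0.4402, -0.2052, 0.2738]
eef_rot: [[1.0, 0.001, 0.007], [0.001, -1.0, -0.004], [0.007, 0.004, -1.0]]
contact_force: [0.2, 0.6, -0.8]
grip_width: 0.0853
grip_force: 0.0
[312.7005267  241.68343004]
[134.2 235.1] [ 7.7 30.9] ctr [0.455  0.2761] head [0.4626 0.2343] foot [0.4474 0.3178] L 0.0848
[129.1 210.7] [ 7.4 35.2] ctr [0.5226 0.2948] head [0.5315 0.2467] foot [0.5138 0.3426] L 0.0975
[131.1 185.6] [ 7.2 25. ] ctr [0.5942 0.2941] head [0.6007 0.2596] foot [0.5878 0.3285] L 0.0701
```

The rod is back on the stand floor, at the same TCP height as at the start. The measured dowel lengths are 85 mm (bottom), 97.5 mm (centre) and 70 mm (top), so the middle dowel I need is the bottom one, centred at (0.455, 0.276). I'll go above its gap for a close look.

```bash
python3 -m creep '[[[0,-0.1,0,0,0,-0.1],[0.01,-0.2,0,0,0,-0.2],[0.02,-0.3,0.02,0,0,-0.3],[0.02,-0.4,0.04,0,0,-0.42],[0.03,-0.5,0.06,0,0,-0.53],[0.034,-0.6,0.08,0,0,-0.64],[0.034,-0.7,0.1,0,0,-0.75],[0.034,-0.8,0.1,0,0,-0.86],[0.034,-0.88,0.1,0,0,-0.95],[0.034,-0.938,0.1,0,0,-1],[0.034,-0.938,0.1,0,0,-1],[0.034,-0.938,0.1,0,0,-1]]]' -0.2 && python3 -m creep '[[[0,0,0,0,0,-0.111],[0,0,0,0,0,-0.111],[0,0,0,0,0,-0.111],[0,0,0,0,0,-0.111]]]'
python3 - <<'E'
from h import *
M=model('wrist'); im=r.capture('wrist'); cv2.imwrite('pics/w5.png',im[:,:,::-1])
for p in((.4626,.2343,.06),(.4474,.3178,.06),(.4572,.2638,.06)): print(np.round(proj(p,M)))
hsv=cv2.cvtColor(im,cv2.COLOR_RGB2HSV);S,V=hsv[:,:,1].astype(int),hsv[:,:,2].astype(int)
for c in blobs((S<25)&(V>150),300):
    q=cv2.minAreaRect(c); b=cv2.boxPoints(q); P=np.array([ray(p,.055,M) for p in b])
    e=sorted([(P[i]+P[(i+1)%4])/2 for i in range(4)],key=lambda t:t[1]); print(np.round(q[0],1),np.round(q[1],1),'ctr',np.round(P.mean(0),4),'head',np.round(e[0],4),'foot',np.round(e[-1],4),'L',round(np.linalg.norm(e[-1]-e[0]),4))
E
```

```text
time: 15.48
tcp_pos: [0.4538, 0.264, 0.219]
eef_rot: [[-0.0, 1.0, -0.003], [1.0, 0.0, -0.002], [-0.002, -0.003, -1.0]]
contact_force: [-0.5, -0.2, -0.1]
grip_width: 0.0511
grip_force: 0.0
time: 15.98
tcp_pos: [0.4548, 0.2646, 0.2203]
eef_rot: [[-0.172, 0.985, -0.0], [0.985, 0.172, -0.0], [-0.0, -0.0, -1.0]]
contact_force: [0.3, -0.3, -0.1]
grip_width: 0.051
grip_force: 0.0
[263. 206.]
[262. 121.]
[263. 178.]
[401.5 170.6] [19.7 71.3] ctr [0.594  0.2925] head [0.6005 0.2567] foot [0.5876 0.3283] L 0.0727
[263.  147.5] [20. 49.] ctr [0.4525 0.2921] head [0.4567 0.2683] foot [0.4483 0.3158] L 0.0483
[333.2 157.4] [20.3 97.8] ctr [0.5233 0.2927] head [0.5324 0.2446] foot [0.5143 0.3409] L 0.0981
```

View pics/w5.png

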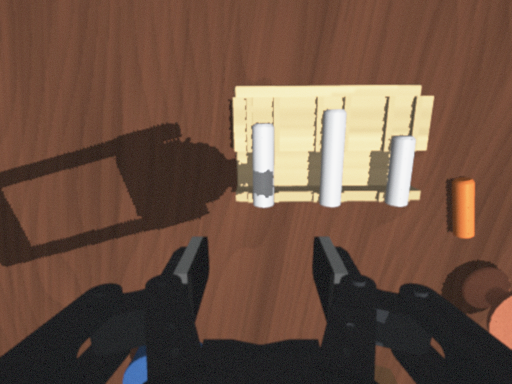

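The wrist view shows the target dowel at the left of the rack (263,165), aligned with the tool's x axis; its neighbours are at (333,157) and (401,171). I'll descend and grip over the gap.

```bash
python3 -m creep '[[[-0.003,0.005,0.06,0,0,0],[-0.003,0.005,0.14,0,0,0],[-0.003,0.005,0.22,0,0,0],[-0.003,0.005,0.29,0,0,0],[-0.003,0.005,0.34,0,0,0],[-0.003,0.005,0.378,0,0,0],[-0.003,0.005,0.378,0,0,0],[-0.003,0.005,0.378,0,0,0]]]' && python3 -m creep '[[[0,0,0,0,0,0],[0,0,0,0,0,0],[0,0,0,0,0,0],[0,0,0,0,0,0],[0,0,0,0,0,0]]]' 1 50
```

```text
time: 17.02
tcp_pos: [0.4581, 0.2642, 0.0319]
eef_rot: [[-0.174, 0.985, 0.001], [0.985, 0.174, 0.0], [0.0, 0.001, -1.0]]
contact_force: [0.6, 0.5, -0.1]
grip_width: 0.0512
grip_force: 0.0
time: 17.65
tcp_pos: [0.4582, 0.2643, 0.0324]
eef_rot: [[-0.174, 0.985, 0.002], [0.985, 0.174, 0.001], [0.001, 0.002, -1.0]]
contact_force: [0.2, -0.6, 7.0]
grip_width: 0.0206
grip_force: 48.7
```

```bash
python3 -m creep '[[[0,0,-0.04,0,0,0],[0,0,-0.1,0,0,0],[0,0,-0.18,0,0,0],[0,0,-0.26,0,0,0],[0,0,-0.34,0,0,0],[0.06,-0.06,-0.4,0,0,0.08],[0.12,-0.12,-0.44,0,0,0.18],[0.18,-0.18,-0.44,0,0,0.28],[0.24,-0.24,-0.44,0,0,0.38],[0.3,-0.3,-0.44,0,0,0.489],[0.332,-0.324,-0.44,0,0,0.489],[0.332,-0.324,-0.44,0,0,0.489],[0.332,-0.324,-0.44,0,0,0.489]]]'; python3 -c "
from plant import r;print(r.read_state()['qpos'])"
```

```text
time: 19.27
tcp_pos: [0.2693, 0.3987, 0.2512]
eef_rot: [[0.559, 0.829, 0.0], [0.829, -0.559, -0.001], [-0.0, 0.001, -1.0]]
contact_force: [-0.2, 0.3, -0.4]
grip_width: 0.0207
grip_force: 49.0
[ 8.89450531e-01  1.59026691e-01  1.65976159e+00 -6.43342858e-04
  1.32306570e+00  1.48228609e+00]
```

```bash
python3 -m creep '[[[0,0,0,0,-0.11,0],[0,0,0,0,-0.22,0],[0,0,0,0,-0.33,0],[0,0,0,0,-0.44,0],[0,0,0,0,-0.55,0],[0,0,0,0,-0.66,0],[0,0,0,0,-0.77,0],[0,0,0,0,-0.88,0],[0,0,0,0,-1,0],[0,0,0,0,-1,0],[0,0,0,0,-1,0],[0,0,0,0,-1,0],[0,0,0,0,-1,0]]]'; python3 -c "
from plant import r;print(r.read_state()['qpos'])"
```

```text
time: 20.9
tcp_pos: [0.2691, 0.3992, 0.2534]
eef_rot: [[0.004, 0.829, -0.559], [0.005, -0.559, -0.829], [-1.0, 0.0, -0.006]]
contact_force: [-0.9, -0.1, -0.8]
grip_width: 0.0205
grip_force: 49.1
[ 0.9281895   0.98272173  1.08655555 -0.1022877   2.63461753  1.48121216]
```

```bash
python3 -m creep '[[[0.05,0,0,0,0,0],[0.12,0,0,0,0,0],[0.19,0,0,0,0,0],[0.26,0,0,0,0,0],[0.31,0,0,0,0,0],[0.336,0,0,0,0,0],[0.336,0,0,0,0,0]]]'
python3 - <<'E'
from h import *
print(r.read_state()['qpos'])
im=r.capture('scene'); cv2.imwrite('pics/s6.png',im[:,:,::-1]); M=model('scene'); u=proj((.28,.41,.08),M);print(u)
E
```

```text
time: 21.78
tcp_pos: [0.269, 0.3991, 0.0827]
eef_rot: [[-0.001, 0.829, -0.559], [-0.001, -0.559, -0.829], [-1.0, -0.0, 0.002]]
contact_force: [-0.2, 0.7, -0.5]
grip_width: 0.0204
grip_force: 49.1
[ 0.92830917  1.19074354  1.07216563 -0.07772818  2.4494997   1.51089648]
[484.49278595 204.65342039]
```

View pics/s6.png

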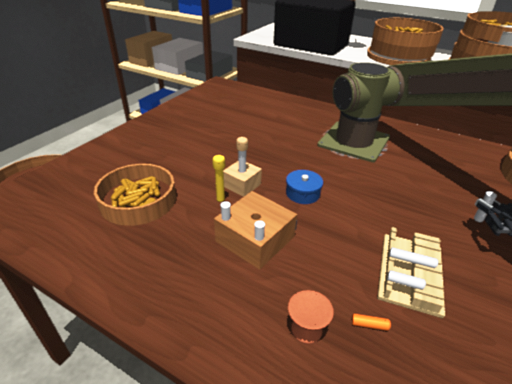

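The scene view shows the dowel held upright at (487,210), the rod back in its stand at (241,160), and the other two dowels undisturbed on the rack. I'll lower the rest slowly.

```bash
python3 -m creep '[[[0.015,0,0,0,0,0],[0.03,0,0,0,0,0],[0.042,0,0,0,0,0],[0.05,0,0,0,0,0],[0.05,0,0,0,0,0]]]'; python3 -m creep '[[[0.004,0,0,0,0,0],[0.008,0,0,0,0,0],[0.01,0,0,0,0,0],[0.01,0,0,0,0,0]]]'
```

```text
time: 22.45
tcp_pos: [0.269, 0.3991, 0.058]
eef_rot: [[-0.0, 0.829, -0.559], [-0.001, -0.559, -0.829], [-1.0, -0.0, 0.001]]
contact_force: [-0.7, -0.3, -0.8]
grip_width: 0.0204
grip_force: 49.1
time: 22.95
tcp_pos: [0.269, 0.3992, 0.0533]
eef_rot: [[-0.0, 0.829, -0.559], [-0.0, -0.559, -0.829], [-1.0, -0.0, 0.0]]
contact_force: [-0.4, 0.0, -1.0]
grip_width: 0.0206
grip_force: 49.1
```

```bash
python3 -m creep '[[[0.002,0,0,0,0,0],[0.004,0,0,0,0,0],[0.006,0,0,0,0,0],[0.006,0,0,0,0,0]]]'
```

```text
time: 23.45
tcp_pos: [0.2691, 0.3992, 0.0529]
eef_rot: [[-0.002, 0.829, -0.559], [-0.004, -0.559, -0.829], [-1.0, 0.0, 0.004]]
contact_force: [1.0, 0.7, 7.7]
grip_width: 0.0204
grip_force: 49.2
```

```bash
python3 -m creep '[[[-0.004,0,0,0,0,0],[-0.004,0,0,0,0,0]]]' && python3 -m creep '[[[0,0,0,0,0,0],[0,0,0,0,0,0],[0,0,0,0,0,0],[0,0,0,0,0,0],[0,0,0,0,0,0],[0,0,0,0,0,0]]]' -0.3 && python3 -m creep '[[[0,0,-0.03,0,0,0],[0,0,-0.08,0,0,0],[0,0,-0.14,0,0,0],[-0.04,0,-0.2,0,0,0],[-0.12,0,-0.2,0,0,0],[-0.2,0,-0.2,0,0,0],[-0.28,0,-0.2,0,0,0],[-0.36,0,-0.2,0,0,0],[-0.44,0,-0.2,0,0,0],[-0.44,0,-0.2,0,0,0]]]'; python3 -c "
from plant import r;print(r.read_state()['qpos'])"
```

```text
time: 23.7
tcp_pos: [0.2691, 0.3992, 0.0529]
eef_rot: [[-0.0, 0.829, -0.559], [-0.0, -0.559, -0.829], [-1.0, 0.0, 0.001]]
contact_force: [0.2, -0.3, 3.9]
grip_width: 0.0205
grip_force: 49.2
time: 24.45
tcp_pos: [0.2691, 0.3992, 0.0523]
eef_rot: [[0.0, 0.829, -0.559], [0.0, -0.559, -0.829], [-1.0, 0.0, -0.0]]
contact_force: [-0.0, -0.0, -0.5]
grip_width: 0.0557
grip_force: 0.0
time: 25.7
tcp_pos: [0.3028, 0.4446, 0.2498]
eef_rot: [[0.021, 0.832, -0.555], [0.03, -0.555, -0.831], [-0.999, 0.0, -0.036]]
contact_force: [-0.6, 0.0, -0.4]
grip_width: 0.0555
grip_force: 0.0
[ 0.93015191  1.04559212  0.89680135 -0.13013241  2.73038486  1.44992433]
```

```bash
python3 -m creep '[[[0,0,0,0,0.11,0],[0,0,0,0,0.22,0],[0,0,0,0,0.33,0],[0,0,0,0,0.44,0],[0,0,0,0,0.55,0],[0,0,0,0,0.66,0],[0,0,0,0,0.77,0],[0,0,0,0,0.88,0],[0,0,0,0,1,0],[0,0,0,0,1,0],[0,0,0,0,1,0]]]' -1
python3 - <<'E'
from h import *
M=model('wrist'); s=r.read_state(); im=r.capture('wrist'); cv2.imwrite('pics/w7.png',im[:,:,::-1]); print(s['qpos'])
print(proj((.2796,.4147,.083),M),proj((.2796,.4147,0),M))
hsv=cv2.cvtColor(im,cv2.COLOR_RGB2HSV);S,V=hsv[:,:,1].astype(int),hsv[:,:,2].astype(int)
for c in blobs((S<30)&(V>110),100): q=cv2.minAreaRect(c); print(np.round(q[0]),np.round(q[1]),ray(q[0],.083,M))
for c in blobs((S<30)&(V>215),60): q=cv2.minEnclosingCircle(c); print('top',np.round(q[0],1),q[1],ray(q[0],.083,M))
E
```

```text
time: 27.08
tcp_pos: [0.3037, 0.4456, 0.2471]
eef_rot: [[0.555, 0.832, 0.017], [0.831, -0.555, 0.025], [0.03, 0.0, -1.0]]
contact_force: [1.1, 0.7, 0.3]
grip_width: 0.0854
grip_force: 0.0
[0.89245528 0.22924903 1.57767094 0.0027607  1.30473146 1.48054608]
[257.21369996 217.04109857] [257.84083002 196.39608081]
[384. 270.] [61. 14.] [0.36095985 0.28717543]
[136. 269.] [15. 61.] [0.13625651 0.43787828]
[257. 218.] [20. 21.] [0.27851864 0.41349044]
[496. 173.] [74. 22.] [0.50556022 0.32032696]
top [497.5 171.5] 31.53579330444336 [0.50725745 0.32062971]
```

View pics/w7.png

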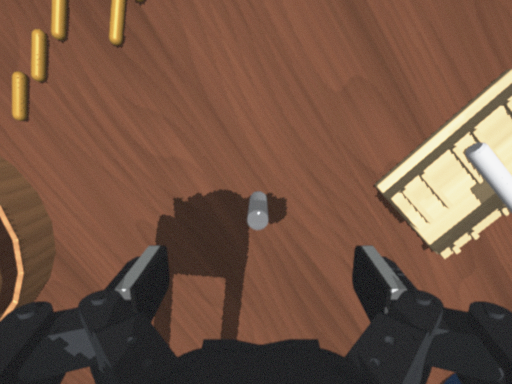

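The dowel stands on its own, with its top at (257,219), near (0.279, 0.414). I'll come down over it, taking out the small tilt.

```bash
python3 -m creep '[[[-0.03,-0.002,0.02,0,-0.01,0],[-0.06,-0.005,0.04,0,-0.019,0],[-0.09,-0.006,0.08,0,-0.019,0],[-0.09,-0.006,0.14,0,-0.019,0],[-0.09,-0.006,0.2,0,-0.019,0],[-0.09,-0.006,0.26,0,-0.019,0],[-0.09,-0.006,0.26,0,-0.019,0],[-0.09,-0.006,0.26,0,-0.019,0]]]' -1
python3 - <<'E'
from h import *
M=model('wrist'); im=r.capture('wrist'); s=r.read_state()
hsv=cv2.cvtColor(im,cv2.COLOR_RGB2HSV);S,V=hsv[:,:,1].astype(int),hsv[:,:,2].astype(int)
u,v=proj((.279,.414,.083),M); print(u,v)
m=(S<35)&(V>90); m[:,:int(u)-40]=0;m[:,int(u)+40:]=0
for c in blobs(m,100): q=cv2.boundingRect(c); print(q)
E
```

```text
time: 28.12
tcp_pos: [0.2778, 0.4125, 0.1158]
eef_rot: [[0.555, 0.832, 0.001], [0.832, -0.555, 0.001], [0.001, 0.0, -1.0]]
contact_force: [0.4, -0.1, 1.0]
grip_width: 0.0854
grip_force: 0.0
259.92523412649865 221.57535564841385
(242, 177, 38, 65)
```

```bash
python3 -m creep '[[[0,0,0.04,0,0,0],[0,0,0.08,0,0,0],[0,0,0.12,0,0,0],[0,0,0.134,0,0,0],[0,0,0.134,0,0,0],[0,0,0.134,0,0,0]]]' && python3 -m creep '[[[0,0,0,0,0,0],[0,0,0,0,0,0],[0,0,0,0,0,0],[0,0,0,0,0,0],[0,0,0,0,0,0],[0,0,0,0,0,0]]]' 1 50
```

```text
time: 28.92
tcp_pos: [0.2784, 0.4132, 0.0496]
eef_rot: [[0.555, 0.832, 0.002], [0.832, -0.555, 0.003], [0.004, 0.0, -1.0]]
contact_force: [0.3, 0.5, 1.0]
grip_width: 0.0851
grip_force: 0.0
time: 29.68
tcp_pos: [0.2779, 0.4127, 0.0489]
eef_rot: [[0.555, 0.832, 0.001], [0.832, -0.555, 0.002], [0.002, 0.0, -1.0]]
contact_force: [-0.8, 0.1, 4.4]
grip_width: 0.0209
grip_force: 48.7
```

```bash
python3 -m creep '[[[0,0,-0.06,0,0,0],[0,0,-0.16,0,0,0],[0,0,-0.26,0,0,0],[0,0,-0.34,0,0,0],[0,0,-0.38,0,0,0],[-0.06,0.1,-0.38,0,0,0.06],[-0.11,0.2,-0.38,0,0,0.14],[-0.16,0.3,-0.38,0,0,0.22],[-0.21,0.4,-0.38,0,0,0.3],[-0.27,0.5,-0.38,0,0,0.38],[-0.32,0.6,-0.38,0,0,0.46],[-0.37,0.7,-0.38,0,0,0.54],[-0.43,0.8,-0.38,0,0,0.6],[-0.48,0.9,-0.38,0,0,0.626],[-0.499,0.939,-0.38,0,0,0.626],[-0.499,0.939,-0.38,0,0,0.626],[-0.499,0.939,-0.38,0,0,0.626],[-0.499,0.939,-0.38,0,0,0.626]]]'
python3 - <<'E'
from h import *
M=model('wrist'); p=np.array(r.read_state()['tcp_pos']); im=r.capture('wrist'); cv2.imwrite('pics/w8.png',im[:,:,::-1])
hsv=cv2.cvtColor(im,cv2.COLOR_RGB2HSV);S,V=hsv[:,:,1].astype(int),hsv[:,:,2].astype(int)
print('pred hole',proj((.611,-.057,.075),M)); fz=p[2]-.049
print('foot pred',proj((p[0],p[1],fz),M),proj((p[0]+.0085,p[1],fz),M), 'L/R',proj((p[0],p[1]+.011,fz+.01),M),proj((p[0],p[1]-.011,fz+.01),M))
u,v=[int(t) for t in proj((p[0],p[1],fz+.01),M)]
w=(S<40)
print('col scan',[(y,int(S[y,u]),int(V[y,u])) for y in range(v-26,v+4,2)])
for y in (v-4,v+2): xs=np.where(w[y,u-40:u+40])[0]+u-40; print(y,xs.min(),xs.max())
hu,hv=[int(t) for t in proj((.611,-.057,.075),M)]
print(V[hv,hu-24:hu+25].tolist()); print(V[max(hv-24,0):hv+25,hu].tolist())
E
```

```text
time: 31.92
tcp_pos: [0.5286, -0.0545, 0.2382]
eef_rot: [[1.0, 0.001, 0.0], [0.001, -1.0, 0.002], [0.0, -0.002, -1.0]]
contact_force: [0.2, -0.4, -1.1]
grip_width: 0.0207
grip_force: 49.0
pred hole [262.59043366  90.31365989]
foot pred [259.26177848 216.17795271] [259.25650373 203.82158668] L/R [241.53285484 221.75841743] [276.82633281 221.80173823]
col scan [(195, 119, 88), (197, 95, 67), (199, 105, 63), (201, 4, 124), (203, 3, 146), (205, 8, 150), (207, 7, 150), (209, 9, 149), (211, 7, 150), (213, 7, 152), (215, 9, 148), (217, 9, 149), (219, 7, 149), (221, 5, 149), (223, 7, 148)]
217 243 277
223 243 278
[246, 246, 246, 246, 246, 246, 246, 246, 246, 246, 237, 177, 106, 71, 69, 69, 64, 64, 69, 84, 121, 135, 146, 149, 146, 145, 145, 145, 146, 147, 136, 100, 87, 84, 84, 82, 108, 181, 236, 245, 245, 245, 245, 245, 245, 244, 244, 244, 244]
[245, 245, 245, 245, 245, 245, 244, 245, 245, 232, 162, 100, 87, 83, 72, 69, 68, 67, 67, 67, 68, 87, 129, 141, 146, 145, 146, 148, 145, 146, 146, 146, 141, 143, 146, 143, 137, 155, 216, 239, 241, 241, 239, 236, 236, 237, 237, 237, 235]
```

```bash
python3 -m creep '[[[0.06,0.002,0,0,0,0],[0.12,0.002,0,0,0,0],[0.164,0.002,0.02,0,0,0],[0.164,0.002,0.08,0,0,0],[0.164,0.002,0.14,0,0,0],[0.164,0.002,0.19,0,0,0],[0.164,0.002,0.21,0,0,0],[0.164,0.002,0.21,0,0,0],[0.164,0.002,0.222,0,0,0],[0.164,0.002,0.234,0,0,0],[0.164,0.002,0.246,0,0,0],[0.164,0.002,0.246,0,0,0]]]'
```

```text
time: 33.48
tcp_pos: [0.6113, -0.0569, 0.1148]
eef_rot: [[1.0, -0.001, 0.0], [-0.001, -1.0, 0.001], [0.0, -0.001, -1.0]]
contact_force: [-1.5, 0.0, -1.0]
grip_width: 0.0204
grip_force: 49.3
```

It's 9 mm into the hole with almost no side force. I'll lower it to the bottom.

```bash
python3 -m creep '[[[0,0,0.012,0,0,0],[0,0,0.024,0,0,0],[0,0,0.036,0,0,0],[0,0,0.048,0,0,0],[0,0,0.058,0,0,0],[0,0,0.064,0,0,0],[0,0,0.068,0,0,0],[0,0,0.07,0,0,0],[0,0,0.07,0,0,0]]]'
```

```text
time: 34.6
tcp_pos: [0.6116, -0.0567, 0.0809]
eef_rot: [[1.0, -0.001, 0.001], [-0.001, -1.0, 0.002], [0.001, -0.002, -1.0]]
contact_force: [-3.9, 1.5, 4.0]
grip_width: 0.0208
grip_force: 49.8
```

It has bottomed (foot at 32 mm, +5 N). I'll let go and rise clear.

```bash
python3 -m creep '[[[0,0,-0.002,0,0,0],[0,0,-0.002,0,0,0],[0,0,-0.002,0,0,0],[0,0,-0.002,0,0,0],[0,0,-0.002,0,0,0],[0,0,-0.04,0,0,0],[0,0,-0.1,0,0,0],[0,0,-0.18,0,0,0],[0,0,-0.26,0,0,0],[-0.1,0,-0.3,0,0,0],[-0.16,0,-0.32,0,0,0],[-0.16,0,-0.32,0,0,0],[-0.16,0,-0.32,0,0,0]]]' -0.3
python3 - <<'E'
from h import *
M=model('wrist'); im=r.capture('wrist'); cv2.imwrite('pics/w9.png',im[:,:,::-1]); t=r.capture('top'); T=model('top')
for im,M in((im,M),(t,T)):
    hsv=cv2.cvtColor(im,cv2.COLOR_RGB2HSV);S,V=hsv[:,:,1].astype(int),hsv[:,:,2].astype(int)
    for c in blobs((S<30)&(V>220),15):
        q=cv2.minAreaRect(c); w=ray(q[0],.115,M)
        if np.hypot(*(w-[.63,-.06]))<.12: print(np.round(q[0],1),np.round(q[1],1),w)
S0=cv2.imread('pics/top0.png')[:,:,::-1]; d=np.abs(S0.astype(int)-t).max(2)>50
for c in blobs(d,12): print('change',cv2.boundingRect(c))
E
```

```text
time: 36.22
tcp_pos: [0.5323, -0.057, 0.2404]
eef_rot: [[1.0, -0.001, 0.002], [-0.001, -1.0, 0.001], [0.002, -0.001, -1.0]]
contact_force: [-0.3, -0.1, -0.2]
grip_width: 0.0553
grip_force: 0.0
[259.5  92. ] [28. 27.] [ 0.61222554 -0.05712124]
[331.5  37.5] [29. 27.] [ 0.65267324 -0.11349839]
[204.5  15. ] [30. 27.] [ 0.66854282 -0.01499433]
change (153, 364, 7, 15)
change (269, 360, 48, 24)
change (351, 323, 161, 61)
change (160, 317, 101, 67)
change (180, 313, 5, 11)
change (119, 229, 34, 14)
change (177, 124, 128, 234)
```

```bash
python3 -c "
from plant import r; print(r.finish_job())"
```

```text
the job is handed in; nothing more can be done
None
```

The job is handed in at about 36 s, though no verdict was returned: the hole sounded 43 mm deep, the rod is back in its stand, and the 83 mm dowel stood on the bench and is now seated in the hole, level with the fixed dowels.

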